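Aim the detector arm at the tall post and clamp it

ROBOT

A 6-joint arm with a two-finger parallel gripper is mounted at the origin on a cart in front of the work surface, level with it; the furniture and walls round the work are solid. World frame = base frame: x ahead of the robot, y to its left, z up, the work surface at z = 0. Lengths are in m, angles in degrees, forces in N, time in s.
With the tool pointing down it reaches from about 0.4 to 0.825 m from the base axis. Payload 7 kg.
Tool frame: the origin (TCP) lies at the very end of the fingers, on their centre line; the grasp point (between the pads) lies 19 mm behind it (ctrl.pinch_z is the distance from the TCP to the grasp point, in m); z points along the fingers, x is the direction in which the jaws open and shut, and the axes are right-handed (so a half turn about z gives the same grasp; the last joint's range is limited). The gripper opens to 88 mm and grips with 3 to 60 N. Pads are 19 mm wide; open, the fingers measure 130 mm over their backs; the gripper's body (78 mm by 193 mm) begins 47 mm behind the grasp point.
Start: joints at [-55.8, 20.546, 0.682, 0, -70.136, -16.507], TCP at [0.205, -0.643, 0.227] pointing down, gripper open.
Joint ranges: [-176.03, 176.03], [-82.01, 121.73], [-58.28, 71.71], [-173.87, 95.51], [-174.79, -0.11], [-173.66, 173.66]. Speed limits (degrees/s): [136.94, 136.94, 172.46, 180, 180, 180].

INTERFACE

Orientations are given as [roll, pitch, yaw] about the fixed x, y, z axes, in that order (R = Rz(yaw) Ry(pitch) Rx(roll)).
In Python, from plant import ctrl gives the robot as it stands.
- The arm moves only by the tool carry_out, never from a script. Its argument "increments" is a list of rows, each a list of 7 numbers: the turn, a rotation vector about the world's x, y, z in degrees, then the shift along the world's x, y, z in mm, then the closure, from 0 (fully open) to 1 (shut). In form: [[ax, ay, az, dx, dy, dz, grip], ...]. A call has 1 to 20 rows; each row is the pose to reach, as a shift and turn from the pose commanded when the call began; what a row does not reach only later rows make up. A row lasts 1/8 s, in which the tool goes at most 62.5 mm and 10.7 degrees, less where a joint would pass 70% of its speed; a pose out of reach is approached as far as the arm can. A call with a gripper value outside its range is refused whole. The fingers move at their own pace and stop on an object; the grip force is fixed at half the most. Time passes only in rows, so rows that repeat a pose let the fingers close. It gives the time, the measured TCP pose, the force and the opening at its end, in the units of the state.
- ctrl.get_obs(): the state, without advancing time (a new reading comes with each control period).
- ctrl.snapshot(name): name is "scene" or "top" or "wrist"; returns a dict with "pixels" (420x560x3 uint8, blue, green, red), "intrinsics" (3x3 intrinsics, pixels), "rvec" (rotation vector, rad) and "tvec" (3), from world to camera coordinates, as OpenCV has them; the wrist camera has in their place "hand_eye" (4x4, takes a point from camera to tool coordinates, whose origin is the TCP and whose axes are the tool frame's). Camera axes: x right, y down, z forward; pixel columns grow to the right and rows downward; lengths in m; the calibration is good to about 2 mm. A picture is of the moment at which its call begins: read the wrist's pose just before it. There is no depth.
- ctrl.close_job(): hands the job in, once; it reports no verdict.
Trained networks look in a picture, given as the dict that the camera call returned (one of the last four; its "shot" number tells which), for a name from the list of things; names that differ only in an ending like _2 or _b are one class to them, and where a whole thing is asked for, a point or a joint stands for the part that bears it (a point fixed in the world has none). Each returns a list of dicts, best first, with "confidence" (0 to 1); they miss things now and then, are a little off and sometimes report something else, mostly with a low value. They report only what shows in the picture. A call takes as long as a camera call.
- ctrl.search_frame(picture, label): "centre" ([x, y, z] in m, in world coordinates, good to about 4 mm: the middle of the surface that is visible of it).
- ctrl.outline_of(picture, label): "pixels" (420x560 bool, what is visible of it).
The state is a dict: "clock": time; "joint_pos": joint angles; "qvel": joint speeds; "tau": joint torques, N m; "tool_pos": TCP position; "orientation": TCP orientation; "force": force on the tool from outside, world axes, zero at the start; "moment": the same for the moment, N m; "opening": finger opening in m.
Only numpy, scipy, OpenCV 4.12 (cv2) and the standard library are available. Lean on these libraries where they do the work, as an engineer would, in place of code of your own. Each camera call takes 0.05 s, during which the arm holds its last target. There are 200 camera calls.

TASK

With a fingertip, push the detector arm of the rotary stage round from its side until the detector on its end looks straight at the tall steel post. Then push the clamp lever of the stage all the way round to its stop pin, so that the arm is locked on that aim. Only push: do not grip or lift anything, and leave the two posts and the vial standing where they are.

Things in the scene. Friction and masses are not known exactly. Their poses are not given: they have to be found in the camera images.
- stage: Rotary stage, bolted down. Origin at bench level on the vertical axis of the detector arm; z up, x is the arm's direction when joint swing is 0. Dark disc of radius 50 mm, 10 mm thick, joined to an ear of radius 40 mm, as thick, round the clamp's pivot, which stands at (-60, 60) mm in this frame. The aluminium hub, radius 34 mm, rises to z = 49 mm.
- swing (a joint): Angle of the detector arm (rad) about the stage's vertical axis, 0 along the stage's x axis, growing anticlockwise seen from above; range -0.75 to 1.3. It turns with stiff friction (about 0.12 N m, some 1.5 N at 85 mm from the axis) and stays where it is left.
- eye (a point): Centre of the detector's round window at the arm's outer end, 146 mm from the turning axis, 54 mm above the bench. Its x axis is the direction in which the detector looks (outward along the arm), z up. The detector is a black box 30 x 30 mm, 109 to 139 mm from the axis, 42 to 66 mm above the bench, with a short aluminium barrel.
- rail_mid (a point): Point of the detector arm midway along its bare part, on its centre line, 80 mm from the turning axis and 32 mm above the bench; x outward along the arm, z up. The arm is two aluminium rails side by side: it is 22 mm wide over both rails (4 mm slot between), 22 to 42 mm above the bench, with free space below it outside the disc. It can be pushed from either side 55 to 100 mm from the axis.
- clamp (a joint): Angle of the clamp lever (rad): 0 open, 1.22 at the stop (locked). It grows clockwise seen from above; friction about 0.05 N m (1 N at its end), it stays where it is left.
- clamp_end (a point): Outer end of the clamp lever, 70 mm from the clamp's vertical pivot axis, 30 mm above the bench; x points along the lever away from the pivot, z up. The lever is a steel bar of two strips side by side, 14 mm wide together, 24 to 37 mm above the bench, free from 12 to 70 mm from the pivot.
- clamp_pivot (a point): Centre of the clamp lever's pivot, 30 mm above the bench, on its vertical axis; x along the lever, z up (turns with the lever). A steel stop pin, 6 mm thick, stands on the ear 30 mm from the pivot, to z = 34 mm, on the side to which the lever is pushed.
- tall_post: The target: bare steel round post standing upright, 13 mm diameter, 75 mm tall, loose. Origin at the centre of its foot. It stands 180 to 220 mm from the stage's axis.
- short_post: Similar steel post but only 50 mm tall, standing loose; not the target. Origin at the centre of its foot.
- sample_vial: Amber vial with a cap, 23 mm diameter, 52 mm tall, standing loose near the arm (others stand farther back); not the target. Origin at the centre of its foot.

How it is judged (in metres and radians):
On the way, in this order (a step that is already met when the one before it is completed fails the run):
1. the detector looks at the tall post and the arm has stopped, the clamp still open (y of tall_post in the frame of eye between -0.01 and 0.01 m and x of tall_post in the frame of eye above 0 m and velocity of joint swing between -0.05 and 0.05 rad/s and value of joint clamp below 0.6 rad), for 0.2 s.
2. the clamp lever is at its stop (value of joint clamp above 1.12 rad), for 0.2 s.
At the end, for the whole second after the job is handed in: The tall post lies within 10 mm of the line along which the detector looks, in front of it; the clamp lever is within 0.1 rad of its stop; the arm is at rest; both posts and the vial stand within 6 mm of where they were (y of tall_post in the frame of eye between -0.01 and 0.01 m and x of tall_post in the frame of eye above 0 m and value of joint clamp above 1.12 rad and velocity of joint swing between -0.05 and 0.05 rad/s and angle between tall_post's own z axis and vertical below 0.1 rad and distance of each of tall_post, short_post, sample_vial from where it was at the start of the episode below 0.006 m); the robot touches nothing.
It fails at once if the detector arm is pinched (both rails pressed by the fingers at once) (contact force between the fingers and swing_c0 above 2 N and contact force between the fingers and swing_c1 above 2 N).
It fails at once if the clamp lever is pinched (both strips pressed by the fingers at once) (contact force between the fingers and clamp_c0 above 2 N and contact force between the fingers and clamp_c1 above 2 N).
It fails at once if the clamp is closed while the detector does not look at the tall post (value of joint clamp above 0.9 rad and not (y of tall_post in the frame of eye between -0.01 and 0.01 m and x of tall_post in the frame of eye above 0 m)).
It fails at once if a post or the vial is shoved, lifted or carried (distance of any of tall_post, short_post, sample_vial from where it was at the start of the episode above 0.015 m).
It also fails if it takes over 64 s, if anything falls off the work surface, if the arm or the gripper's body presses on something with over 40 N, if the wrist force passes 120 N, or if a joint passes its speed limit or range.

## Working session

There is one attempt and no reset: what is moved stays moved. The work goes in short steps, Python scripts to look and compute and a tool call to move; the robot and the scene stay as the last step left them, time stands still between calls to the robot, and variables do not carry over. Pictures are saved under pics/ and viewed, about 8 in all and at most 12, crops included, and the job is handed in when it is done.

Besides the shell and the picture viewer there is one more tool, called as name([rows], argument=value, ...), one row to a line, values as JSON. carry_out: Moves the arm, as the interface text tells. Its arguments: {"type":"object","properties":{"increments":{"type":"array"}},"required":["increments"]}

```bash
mkdir -p pics; ls; cat > h.py <<'E'
import numpy as np, cv2
from plant import ctrl
def pix(s,P):
    return cv2.projectPoints(np.float64(P).reshape(-1,1,3),np.float64(s["rvec"]),np.float64(s["tvec"]),np.float64(s["intrinsics"]),None)[0].reshape(-1,2)
def ray(s,uv,z):
    R=cv2.Rodrigues(np.float64(s["rvec"]))[0];t=np.float64(s["tvec"]).ravel()
    d=R.T@np.linalg.inv(s["intrinsics"])@np.array([uv[0],uv[1],1.]);c=-R.T@t
    return c+d*(z-c[2])/d[2]
E
python3 - <<'E'
from h import *
o=ctrl.get_obs();print({k:np.round(v,3) for k,v in o.items()})
for n in("top","scene"):
    s=ctrl.snapshot(n);cv2.imwrite(f"pics/{n}0.png",s["pixels"])
    R=cv2.Rodrigues(np.float64(s["rvec"]))[0];print(n,-R.T@np.ravel(s["tvec"]),s["intrinsics"][0])
    for l in("stage","eye","rail_mid","swing","clamp","clamp_end","clamp_pivot","tall_post","short_post","sample_vial"):
        print(l,[(np.round(d["centre"],4).tolist(),round(d["confidence"],2),pix(s,d["centre"]).round().tolist()) for d in ctrl.search_frame(s,l)[:3]])
E
```

```text
pics
{'clock': np.float64(0.0), 'joint_pos': array([-5.5801e+01,  2.0590e+01,  6.3400e-01, -2.2000e-02, -7.0134e+01,
       -1.6509e+01]), 'qvel': array([-0.058,  0.035, -0.122,  0.16 ,  0.052, -0.032]), 'tau': array([-3.0000e-03, -5.8272e+01,  2.9305e+01,  6.9970e+00,  7.0000e-03,
       -0.0000e+00]), 'tool_pos': array([ 0.205, -0.643,  0.226]), 'orientation': array([-1.79994e+02, -9.10000e-02,  1.07683e+02]), 'force': array([-0.094, -0.52 , -0.698]), 'moment': array([ 0.01 , -0.061,  0.007]), 'opening': np.float64(0.088)}
top [0.42305729 0.23934823 0.88182744] [474.31888705   0.         284.65589769]
stage [([0.5189, 0.151, 0.0209], 0.72, [[340.0, 265.0]])]
eye [([0.5586, 0.1585, 0.0416], 0.22, [[341.0, 241.0]])]
rail_mid [([0.5595, 0.1541, 0.0427], 0.67, [[343.0, 241.0]]), ([0.5324, 0.3319, 0.047], 0.46, [[242.0, 238.0]])]
swing [([0.5621, 0.1559, 0.0416], 0.71, [[342.0, 239.0]])]
clamp []
clamp_end [([0.4296, 0.1579, 0.0384], 0.94, [[330.0, 314.0]])]
clamp_pivot [([0.4278, 0.158, 0.0351], 0.7, [[329.0, 315.0]])]
tall_post [([0.5604, 0.1546, 0.0467], 0.55, [[343.0, 240.0]])]
short_post []
sample_vial [([0.6739, 0.2847, 0.0452], 0.59, [[282.0, 167.0]])]
scene [ 0.27493111 -0.27198688  0.66410836] [413.09953676   0.         284.64869043]
stage [([0.5106, 0.1384, 0.0259], 0.83, [[279.0, 272.0]])]
eye [([0.554, 0.149, 0.0428], 0.64, [[295.0, 253.0]])]
rail_mid [([0.5564, 0.1506, 0.0436], 0.6, [[296.0, 251.0]])]
swing [([0.5557, 0.1476, 0.0408], 0.69, [[296.0, 254.0]])]
clamp [([0.4242, 0.1608, 0.036], 0.81, [[232.0, 281.0]])]
clamp_end [([0.4262, 0.1576, 0.0363], 0.73, [[234.0, 281.0]])]
clamp_pivot [([0.4278, 0.1615, 0.0386], 0.88, [[234.0, 279.0]])]
tall_post [([0.7249, 0.1455, 0.0438], 0.67, [[365.0, 219.0]])]
short_post [([0.5327, 0.3247, 0.0334], 0.62, [[243.0, 207.0]])]
sample_vial [([0.6734, 0.2783, 0.0304], 0.6, [[308.0, 196.0]]), ([0.5349, 0.3258, 0.0366], 0.53, [[243.0, 205.0]])]
```

View pics/top0.png

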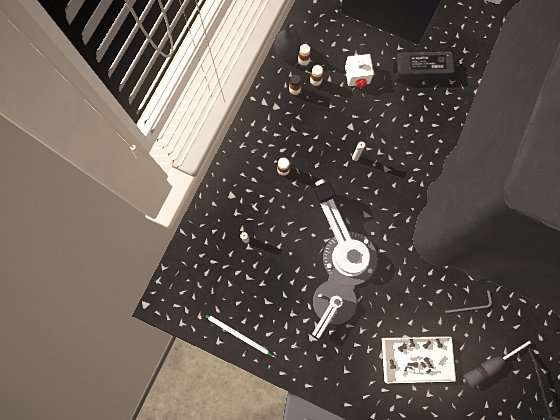

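View pics/scene0.png

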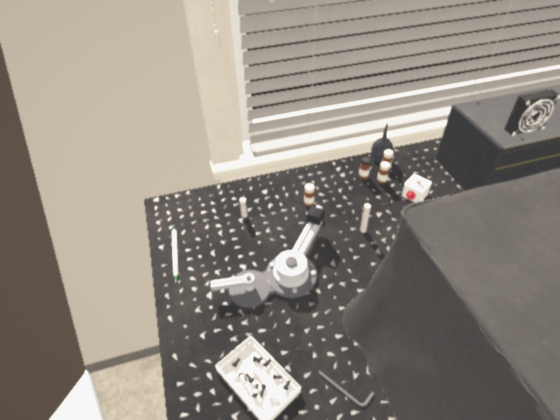

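The top view shows the hub at (352,257), the clamp pivot at (336,301) with its lever end at (316,337), and the detector at (321,186). The tall post is at (358,150), the short post at (243,236) and the vial at (283,166). The scene view agrees. Next I'll enlarge both to measure.

```bash
python3 - <<'E'
from h import *
for n,(x,y,w,h) in (("top",(230,135,170,215)),("scene",(205,170,180,140))):
    im=cv2.imread(f"pics/{n}0.png")[y:y+h,x:x+w]
    k=2.79 if n=="top" else 4.2
    b=cv2.resize(im,None,fx=4,fy=4,interpolation=cv2.INTER_CUBIC)
    if n=="top": b=b[:600] if 0 else cv2.resize(im,None,fx=2.79,fy=2.79,interpolation=cv2.INTER_CUBIC)
    cv2.imwrite(f"pics/{n}_c.png",b)
S={}
for n in("top","scene"):
    s=ctrl.snapshot(n)
    for l in("tall_post","short_post","sample_vial","swing","clamp"):
        for d in ctrl.outline_of(s,l)[:2]:
            ys,xs=np.nonzero(d["pixels"]);
            if len(xs): 
                r=cv2.minAreaRect(np.c_[xs,ys].astype(np.float32)); print(n,l,round(d["confidence"],2),len(xs),np.round(cv2.boxPoints(r)).tolist())
    print(n,"rvec",s["rvec"],s["tvec"],s["intrinsics"])
    print("post image test",pix(s,[[.725,.145,0],[.725,.145,.075]]).round(1).tolist())
E
```

```text
top tall_post 0.46 117 [[351.0, 156.0], [359.0, 140.0], [365.0, 143.0], [357.0, 160.0]]
top sample_vial 0.71 205 [[277.0, 157.0], [289.0, 157.0], [289.0, 175.0], [277.0, 175.0]]
top sample_vial 0.19 4762 [[313.0, 337.0], [314.0, 180.0], [377.0, 181.0], [375.0, 338.0]]
top swing 0.59 1844 [[312.0, 183.0], [346.0, 173.0], [373.0, 266.0], [339.0, 276.0]]
top clamp 0.71 449 [[311.0, 334.0], [334.0, 293.0], [345.0, 299.0], [322.0, 340.0]]
top rvec [ 2.28305655 -1.91762823  0.1994654 ] [0.15989501 0.62669124 0.77173594] [[474.31888705   0.         284.65589769]
 [  0.         474.31888705 211.42896299]
 [  0.           0.           1.        ]]
post image test [[357.8, 161.3], [364.3, 148.5]]
scene tall_post 0.44 130 [[360.0, 230.0], [364.0, 204.0], [369.0, 205.0], [365.0, 231.0]]
scene sample_vial 0.75 219 [[303.0, 183.0], [313.0, 183.0], [313.0, 205.0], [303.0, 205.0]]
scene swing 0.7 1570 [[270.0, 276.0], [294.0, 197.0], [326.0, 207.0], [302.0, 286.0]]
scene clamp 0.77 473 [[210.0, 276.0], [253.0, 272.0], [255.0, 286.0], [211.0, 290.0]]
scene rvec [ 2.27587979 -0.66264866  0.2580025 ] [-0.36916711  0.41399997  0.5319056 ] [[413.09953676   0.         284.64869043]
 [  0.         413.09953676 209.89695735]
 [  0.           0.           1.        ]]
post image test [[362.5, 233.1], [367.0, 208.3]]
```

View pics/top_c.png

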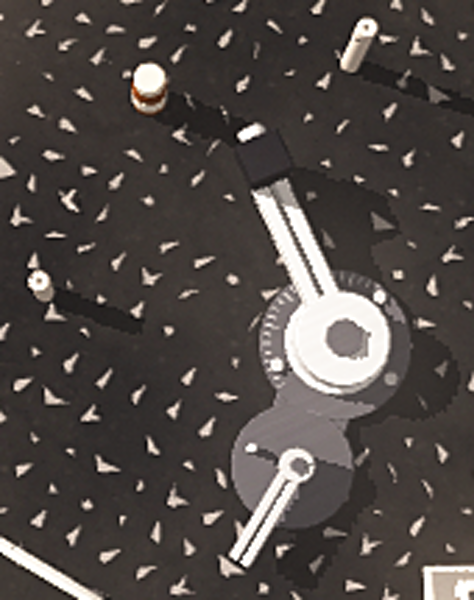

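View pics/scene_c.png

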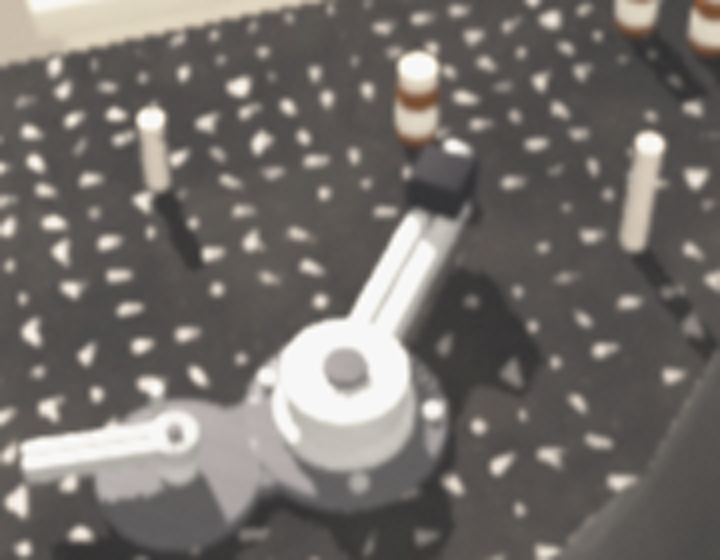

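```bash
cat > fit.py <<'E'
from h import *
from scipy.optimize import least_squares
T=ctrl.snapshot("top");C=ctrl.snapshot("scene")
def ax(p,r,a,z,o=(0,0)): return [o[0]+r*np.cos(a),o[1]+r*np.sin(a),z]
# p: sx sy yaw(stage) arm-angle(world) lever-angle(world) postx posty
def pts(p):
    c,s=np.cos(p[2]),np.sin(p[2]);pv=(p[0]-.06*c-.06*s,p[1]-.06*s+.06*c);o=p[:2]
    return dict(axis10=[*o,.01],ear=[*pv,.01],pivot=[*pv,.037],lend=ax(p,.070,p[4],.037,pv),hub=[*o,.049],
      slot1=ax(p,.05,p[3],.042,o),slot2=ax(p,.105,p[3],.042,o),box=ax(p,.124,p[3],.066,o),ptop=[p[5],p[6],.075],pfoot=[p[5],p[6],0])
if __name__=="__main__":
    mt=dict(axis10=(336,345),ear=(292,465),pivot=(297,464),lend=(241,560),box=(264,147),ptop=(367,26),pfoot=(351,68),hub=(345,336))
    ms=dict(hub=(347,366),pivot=(178,432),lend=(26,460),ptop=(650,143),pfoot=(633,246),box=(448,170))
    def res(p,full=False):
        q=pts(p);r={}
        for n,s,m,k,o in(("t",T,mt,2.79,(230,135)),("s",C,ms,4,(205,170))):
            for l in m: r[n+l]=pix(s,q[l])[0]-(np.array(m[l])/k+o)
        return r if full else np.concatenate(list(r.values()))
    f=least_squares(res,[.51,.14,.3,.3,2.9,.725,.145],loss="soft_l1")
    p=f.x;print(p.round(4),np.degrees(p[2:5]).round(1),{k:v.round(1).tolist() for k,v in res(p,1).items()})
    d=p[5:]-p[:2];print("post dist",np.hypot(*d),"angle",np.degrees(np.arctan2(d[1],d[0])),"swing",np.degrees(p[3]-p[2]),"pivot",np.round(pts(p)["pivot"],4),"lend",np.round(pts(p)["lend"],4))
    for s,l in((T,"sample_vial"),(C,"sample_vial")): print(ctrl.search_frame(s,l)[0]["centre"])
    print("vial foot t",ray(T,(230+150/2.79,135+108/2.79),0),"s",ray(C,(205+417/4,170+138/4),0), "short", ray(T,(230+46/2.79,135+298/2.79),0),ray(C,(205+158/4,170+188/4),0))
E
python3 fit.py
```

```text
[0.5361 0.1328 0.5912 0.5733 2.7743 0.7302 0.1498] [ 33.9  32.8 159. ] {'taxis10': [0.2, -1.0], 'tear': [0.4, -0.3], 'tpivot': [0.2, -0.2], 'tlend': [0.2, 0.8], 'tbox': [1.4, 2.2], 'tptop': [0.5, 1.0], 'tpfoot': [-0.1, -1.0], 'thub': [0.1, -0.2], 'shub': [-0.0, -1.1], 'spivot': [-0.4, -0.2], 'slend': [-0.5, -0.8], 'sptop': [-0.0, 0.1], 'spfoot': [-0.2, -0.8], 'sbox': [-0.3, -1.2]}
post dist 0.1948639059924108 angle 4.9924551440654295 swing -1.0232638767762146 pivot [0.4529 0.1492 0.037 ] lend [0.3875 0.1743 0.037 ]
[0.6768, 0.2861, 0.0469]
[0.6777, 0.2772, 0.0312]
vial foot t [0.67554181 0.28226523 0.        ] s [0.67894302 0.27958538 0.        ] short [0.53302793 0.32815842 0.        ] [0.53444898 0.32525655 0.        ]
```

```bash
python3 - <<'E'
from h import *
T=ctrl.snapshot("top");C=ctrl.snapshot("scene")
print("bottom",ray(T,(418,245),0),ray(C,(346,328),0))
for uv in((408,207),(470,190),(455,420)):
  for z in(.0,.1,.15,.2,.25,.3): P=ray(C,uv,z);print(uv,z,P.round(3),pix(T,P).round(0).tolist())
for s,n in((T,"t"),(C,"s")):
    g=(255*(s["pixels"]/255.)**.4).astype(np.uint8); cv2.imwrite(f"pics/g{n}.png",g)
a=cv2.imread("pics/gt.png")[:,360:];b=cv2.imread("pics/gs.png")[:,320:]
cv2.imwrite("pics/g.png",cv2.resize(np.hstack([a,b]),None,fx=1.4,fy=1.4))
o=ctrl.get_obs();print(o["clock"])
E
```

```text
bottom [0.5826043  0.01074477 0.        ] [ 0.55585966 -0.01311136  0.        ]
(408, 207) 0.0 [0.863 0.151 0.   ] [[365.0, 96.0]]
(408, 207) 0.1 [0.775 0.087 0.1  ] [[403.0, 123.0]]
(408, 207) 0.15 [0.73  0.055 0.15 ] [[427.0, 139.0]]
(408, 207) 0.2 [0.686 0.023 0.2  ] [[455.0, 159.0]]
(408, 207) 0.25 [ 0.642 -0.008  0.25 ] [[487.0, 181.0]]
(408, 207) 0.3 [ 0.597 -0.04   0.3  ] [[526.0, 209.0]]
(470, 190) 0.0 [1.027 0.113 0.   ] [[394.0, 26.0]]
(470, 190) 0.1 [0.913 0.055 0.1  ] [[430.0, 54.0]]
(470, 190) 0.15 [0.857 0.026 0.15 ] [[453.0, 72.0]]
(470, 190) 0.2 [ 0.8   -0.003  0.2  ] [[479.0, 92.0]]
(470, 190) 0.25 [ 0.744 -0.032  0.25 ] [[510.0, 116.0]]
(470, 190) 0.3 [ 0.687 -0.061  0.3  ] [[547.0, 145.0]]
(455, 420) 0.0 [ 0.599 -0.221  0.   ] [[543.0, 258.0]]
(455, 420) 0.1 [ 0.55  -0.229  0.1  ] [[578.0, 281.0]]
(455, 420) 0.15 [ 0.526 -0.232  0.15 ] [[600.0, 296.0]]
(455, 420) 0.2 [ 0.501 -0.236  0.2  ] [[625.0, 313.0]]
(455, 420) 0.25 [ 0.477 -0.24   0.25 ] [[655.0, 332.0]]
(455, 420) 0.3 [ 0.453 -0.244  0.3  ] [[690.0, 356.0]]
2.0
```

View pics/g.png

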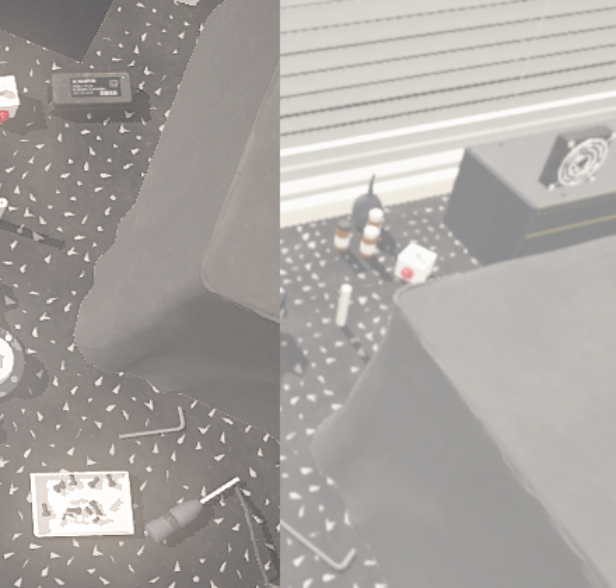

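The gamma-lifted picture shows a draped box. Its near top corner is at top-view (506,198) and scene (405,207), which puts it about 0.28 m high at (0.62,-0.03). I'll go high and retracted to pass it.

carry_out([
  [0, 0, 0, 0, 0, 50, 1],
  [0, 0, 0, 5, 20, 100, 1],
  [0, 0, 0, 15, 50, 150, 1],
  [0, 0, 0, 30, 90, 190, 1],
  [0, 0, 0, 45, 140, 193, 1],
  [0, 0, 0, 60, 185, 193, 1],
  [0, 0, 0, 75, 233, 193, 1],
  [0, 0, 0, 107, 276, 193, 1],
  [0, 0, 0, 139, 320, 193, 1],
  [0, 0, 0, 170, 363, 193, 1],
  [0, 0, 0, 202, 406, 193, 1],
  [0, 0, 0, 234, 450, 193, 1],
  [0, 0, 0, 265, 493, 193, 1],
  [0, 0, 0, 272, 545, 193, 1],
  [0, 0, 0, 278, 600, 193, 1],
  [0, 0, 0, 284, 650, 193, 1],
  [0, 0, 0, 288, 700, 193, 1],
  [0, 0, 0, 292, 750, 193, 1],
  [0, 0, 0, 294, 800, 193, 1],
  [0, 0, 0, 295, 843, 193, 1],
])

```text
clock: 4.5
tool_pos: [0.4999, 0.2017, 0.4197]
orientation: [180.0, -0.0, 107.7]
force: [-0.3, -0.1, 0.0]
opening: 0.0002
```

carry_out([
  [0, 0, 0, 25, 10, -40, 1],
  [0, 0, 0, 50, 20, -90, 1],
  [0, 0, 0, 65, 30, -140, 1],
  [0, 0, 0, 68, 32, -190, 1],
  [0, 0, 0, 68, 32, -240, 1],
  [0, 0, 0, 68, 32, -280, 1],
  [0, 0, 0, 68, 32, -315, 1],
  [0, 0, 0, 68, 32, -345, 1],
  [0, 0, 0, 68, 32, -370, 1],
  [0, 0, 0, 68, 32, -390, 1],
  [0, 0, 0, 68, 32, -393, 1],
  [0, 0, 0, 68, 32, -393, 1],
])

```text
clock: 6.0
tool_pos: [0.5685, 0.2321, 0.027]
orientation: [180.0, 0.0, 107.7]
force: [0.2, 0.2, 0.7]
opening: 0.0004
```

```bash
python3 - <<'E'
from h import *
a=ctrl.snapshot("top")["pixels"][130:350,220:400];b=ctrl.snapshot("scene")["pixels"][150:370,200:400]
cv2.imwrite("pics/p1.png",cv2.resize(np.hstack([a,b]),None,fx=2,fy=2,interpolation=cv2.INTER_CUBIC))
E
```

```text
(no output)
```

View pics/p1.png

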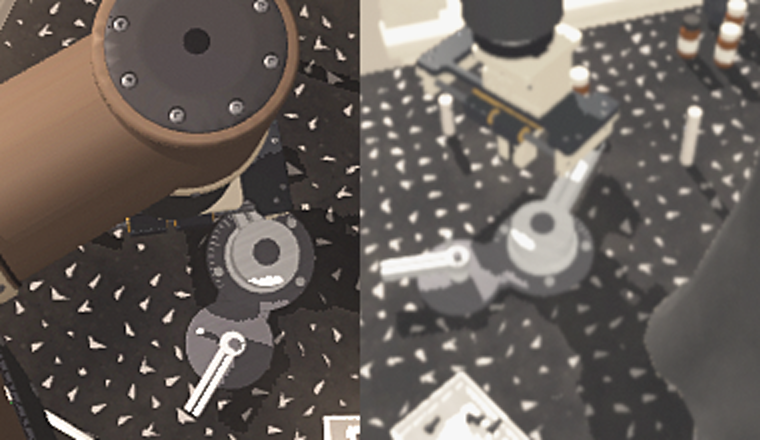

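The scene half of the picture shows the closed fingertips at (515,150), on the left side of the detector arm. They are clear of the vial at (580,80) and the short post at (447,115). Now I'll push, stopping a little short of the aim.

carry_out([
  [0, 0, 0, 5, -9, 0, 1],
  [0, 0, 0, 11, -18, 0, 1],
  [0, 0, 0, 15, -24, 0, 1],
  [0, 0, 0, 18, -28, 0, 1],
  [0, 0, 0, 21, -31, 0, 1],
  [0, 0, 0, 24, -34, 0, 1],
  [0, 0, 0, 27, -37, 0, 1],
  [0, 0, 0, 30, -40, 0, 1],
  [0, 0, 0, 33, -43, 0, 1],
  [0, 0, 0, 36, -46, 0, 1],
  [0, 0, 0, 39, -49, 0, 1],
  [0, 0, 0, 39, -49, 0, 1],
  [0, 0, 0, 39, -49, 0, 1],
])

```text
clock: 7.72
tool_pos: [0.6075, 0.1829, 0.0267]
orientation: [180.0, 0.0, 107.7]
force: [-0.2, 1.4, -0.5]
opening: 0.0005
```

```bash
python3 - <<'E'
from h import *
a=ctrl.snapshot("top")["pixels"][120:340,220:400];b=ctrl.snapshot("scene")["pixels"][150:370,200:400]
cv2.imwrite("pics/p2.png",cv2.resize(np.hstack([a,b]),None,fx=2,fy=2,interpolation=cv2.INTER_CUBIC))
E
```

```text
(no output)
```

View pics/p2.png

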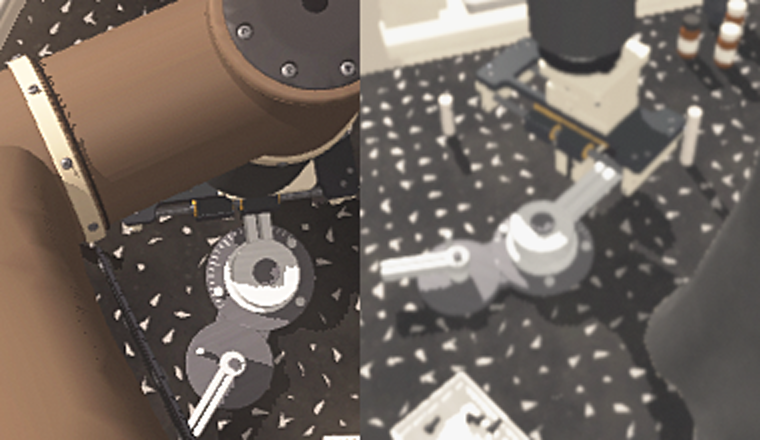

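The scene half shows the arm being pushed round; the contact force is 1.4 N. I'll lift away and measure its angle.

carry_out([
  [0, 0, 0, -4, 12, 0, 1],
  [0, 0, 0, -4, 12, 40, 1],
  [0, 0, 0, -4, 12, 90, 1],
  [0, 0, 0, -4, 12, 145, 1],
  [0, 0, 0, -4, 12, 200, 1],
  [0, 0, 0, -4, 12, 255, 1],
  [0, 0, 0, -4, 12, 295, 1],
  [0, 0, 0, -4, 12, 295, 1],
])

```text
clock: 8.82
tool_pos: [0.6042, 0.1962, 0.3259]
orientation: [179.6, -0.1, 107.7]
force: [0.2, 0.2, -0.1]
opening: 0.0007
```

```bash
python3 - <<'E'
from h import *
import pickle
o=ctrl.get_obs();w=ctrl.snapshot("wrist")
print(o["tool_pos"],o["orientation"],w["hand_eye"],w["intrinsics"])
pickle.dump((o,w),open("w1.pkl","wb"))
b=ctrl.snapshot("scene")["pixels"];cv2.imwrite("pics/s3.png",b)
b=cv2.resize(b[150:360,200:400],(400,420),interpolation=cv2.INTER_CUBIC)
cv2.imwrite("pics/p3.png",np.hstack([cv2.resize(w["pixels"],(400,300)), cv2.resize(b,(400,420))[:300]]) if 0 else np.hstack([cv2.copyMakeBorder(cv2.resize(w["pixels"],(400,300)),0,120,0,0,0),b]))
E
```

```text
[0.60420176 0.19620768 0.32594165] [ 1.79590023e+02 -7.20084530e-02  1.07732220e+02] [[ 9.99997188e-01  2.36506525e-03  1.75281311e-04  6.10203077e-04]
 [-2.30725527e-03  9.53131313e-01  3.02548141e-01 -8.27892581e-02]
 [ 5.48479989e-04 -3.02547694e-01  9.53134089e-01 -1.58632835e-01]
 [ 0.00000000e+00  0.00000000e+00  0.00000000e+00  1.00000000e+00]] [[370.26269113   0.         276.77587506]
 [  0.         370.26269113 208.60641682]
 [  0.           0.           1.        ]]
```

View pics/p3.png

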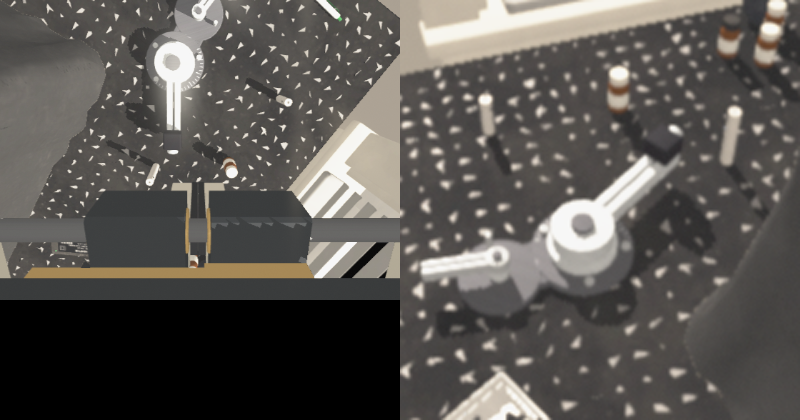

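```bash
cat >> h.py <<'E'
from scipy.spatial.transform import Rotation as Ro
def wcam(o,w):
    M=np.eye(4);M[:3,:3]=Ro.from_euler("xyz",o["orientation"],degrees=True).as_matrix();M[:3,3]=o["tool_pos"]
    I=np.linalg.inv(M@np.array(w["hand_eye"]));d=dict(w);d["rvec"]=cv2.Rodrigues(I[:3,:3])[0];d["tvec"]=I[:3,3];return d
E
python3 - <<'E'
from h import *
import pickle
w=wcam(*pickle.load(open("w1.pkl","rb")))
k=1.4;f=lambda x,y,z:ray(w,(x*k,y*k),z)
A=f(174,62,.049);a1=f(174.5,88,.042);a2=f(173,125,.042);bt=f(173,152,.06)
pt=f(155,167,.075);pf=f(150,184,0)
print("axis",A,"slot",a1,a2,"barrel",bt,"post",pt,pf,"short",f(288,102,.05))
an=lambda v:np.degrees(np.arctan2(v[1],v[0]))
ax=np.array([.5361,.1328])
print("arm ang slot",an(a2-a1),"axis-barrel",an(bt-A),an(bt[:2]-ax),"post from A",an(pt-A),an(pf-A), "r barrel",np.hypot(*(bt-A)[:2]))
C=ctrl.snapshot("scene");g=lambda x,y,z:ray(C,(200+x/2,150+y/2),z)
H=g(182,223,.049);B=g(263,142,.066);P=g(328,163,0);P2=g(334,110,.075)
print("scene",H,B,P,P2,an(B-H),an(P-H),an(P2-H))
g=cv2.resize(w["pixels"][50:270,150:350],None,fx=2.7,fy=2.7,interpolation=cv2.INTER_CUBIC);cv2.imwrite("pics/p4.png",g)
E
```

```text
axis [0.53404008 0.13565023 0.049     ] slot [0.5727171  0.14717799 0.042     ] [0.63281396 0.16209639 0.042     ] barrel [0.6732125  0.17549138 0.06      ] post [0.70240169 0.15419851 0.075     ] [ 7.73721264e-01  1.51070538e-01 -5.55111512e-17] short [0.5364958  0.33014184 0.05      ]
arm ang slot 13.941255941615486 axis-barrel 15.974926728592328 17.294511079195384 post from A 6.2868819076053 3.6811501467917043 r barrel 0.14476283808381807
scene [0.53356038 0.13137045 0.049     ] [0.64920591 0.16190517 0.066     ] [0.73053794 0.14681512 0.        ] [0.73107863 0.15229144 0.075     ] 14.790670994999191 4.483290848082356 6.04618619081775
```

View pics/p4.png

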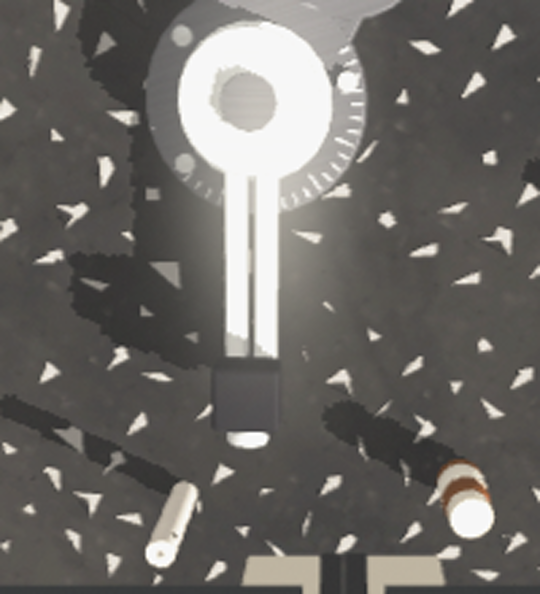

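```bash
python3 - <<'E'
from h import *
import pickle
w=wcam(*pickle.load(open("w1.pkl","rb")))
f=lambda x,y,z:ray(w,(150+x/2.7,50+y/2.7),z)
an=lambda v:np.degrees(np.arctan2(v[1],v[0]))
A=f(255,99,.049);a1=f(252,190,.042);a2=f(252,340,.042);bt=f(248,434,.060);pt=f(161,555,.075);pf=f(187,490,0)
print("axis",A,"barrel",bt,"post",pt,pf)
print("edges",an(a2-a1),"axis-a2",an(a2-A),"axis-barrel",an(bt-A),"post",an(pt-A),an(pf-A))
E
```

```text
axis [0.53361535 0.13650734 0.049     ] barrel [0.67082248 0.17435943 0.06      ] post [0.73254568 0.15304773 0.075     ] [0.73073861 0.15321952 0.        ]
edges 16.263740923835986 axis-a2 15.24796290286356 axis-barrel 15.422877754475088 post 4.753018882613284 4.845968611103317
```

The arm is at about 15.3° and the post bears about 4.9°, so it needs about 10.3° more. I'll go back down and push, turning the tool with the arm.

carry_out([
  [0, 0, 0, 0, 2, -50, 1],
  [0, 0, 0, 0, 2, -105, 1],
  [0, 0, 0, 0, 2, -160, 1],
  [0, 0, 0, 0, 2, -210, 1],
  [0, 0, 0, 0, 2, -250, 1],
  [0, 0, 0, 0, 2, -280, 1],
  [0, 0, 0, 0, 2, -295, 1],
  [0, 0, 0, 0, 2, -295, 1],
  [0, 0, 0, 2, -6, -295, 1],
  [0, 0, 0, 4, -12, -295, 1],
  [0, 0, -2, 5.5, -14.7, -295, 1],
  [0, 0, -4, 7, -17.4, -295, 1],
  [0, 0, -6, 8.5, -20, -295, 1],
  [0, 0, -8, 10, -22.7, -295, 1],
  [0, 0, -10.3, 11.5, -25.7, -295, 1],
  [0, 0, -10.3, 11.5, -25.7, -295, 1],
  [0, 0, -10.3, 11.5, -25.7, -295, 1],
])

```text
clock: 11.1
tool_pos: [0.6142, 0.1689, 0.0262]
orientation: [-179.9, 0.0, 97.4]
force: [-0.1, -0.2, -0.2]
opening: 0.0005
```

carry_out([
  [0, 0, 0, -2, 14, 0, 1],
  [0, 0, 0, -4, 26, 40, 1],
  [0, 0, 0, -8, 26, 90, 1],
  [0, 0, 0, -10, 26, 145, 1],
  [0, 0, 0, -11, 26, 200, 1],
  [0, 0, 0, -11, 26, 255, 1],
  [0, 0, 0, -11, 26, 295, 1],
  [0, 0, 0, -11, 26, 295, 1],
  [0, 0, 0, -11, 26, 295, 1],
])

```text
clock: 12.22
tool_pos: [0.603, 0.1957, 0.3208]
orientation: [-179.9, -0.0, 97.4]
force: [0.1, -0.5, -1.5]
opening: 0.0004
```

```bash
python3 - <<'E'
from h import *
import pickle
o=ctrl.get_obs();w=ctrl.snapshot("wrist")
pickle.dump((o,w),open("w2.pkl","wb"))
cv2.imwrite("pics/p5.png",cv2.resize(w["pixels"][30:250,150:350],None,fx=2.7,fy=2.7,interpolation=cv2.INTER_CUBIC))
E
```

```text
(no output)
```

View pics/p5.png

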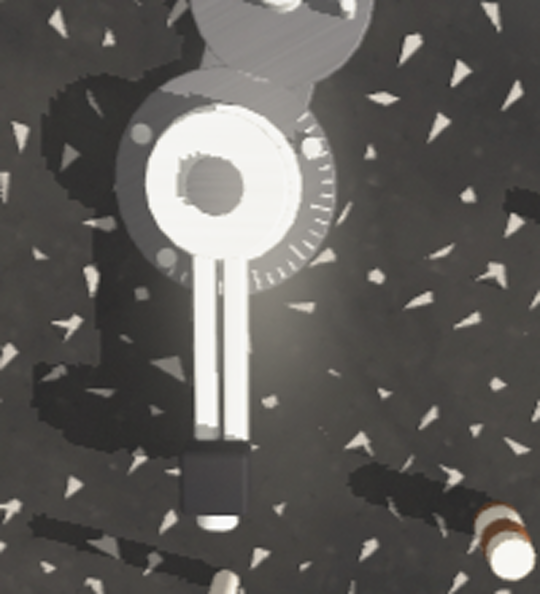

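```bash
python3 - <<'E'
from h import *
import pickle
w=wcam(*pickle.load(open("w2.pkl","rb")))
f=lambda x,y,z:ray(w,(150+x/2.7,30+y/2.7),z)
an=lambda v:np.degrees(np.arctan2(v[1],v[0]))
A=f(224,182,.049);a1=f(221.5,275,.042);a2=f(221.5,420,.042);bt=f(218,516,.060);pf=f(227,575,0)
print("axis",A,"barrel",bt,"post",pf)
print("edges",an(a2-a1),"axis-a2",an(a2-A),"axis-barrel",an(bt-A),"post",an(pf-A),an(np.array([.731,.152])-A[:2]))
n=(bt-A)[:2];n/=np.hypot(*n)
for P in(pf[:2],np.array([.7302,.1498]),np.array([.7317,.1531])):
    v=P-A[:2];print("offset mm",1e3*(n[0]*v[1]-n[1]*v[0]))
# scene/lever end view
C=ctrl.snapshot("scene")
for l in("tall_post","short_post","sample_vial","clamp_end","swing"):print(l,[(np.round(d["centre"],3),round(d["confidence"],2)) for d in ctrl.search_frame(C,l)[:2]])
W=ctrl.snapshot("wrist")
cv2.imwrite("pics/p6.png",np.hstack([cv2.resize(W["pixels"][100:310,150:350],(400,420),interpolation=cv2.INTER_CUBIC),cv2.resize(C["pixels"][150:360,200:400],(400,420),interpolation=cv2.INTER_CUBIC)]))
E
```

```text
axis [0.53353312 0.13775923 0.049     ] barrel [0.67534256 0.14999067 0.06      ] post [0.72912021 0.1525981  0.        ]
edges 5.459922102011264 axis-a2 4.435854394199076 axis-barrel 4.929712802333161 post 4.338626140518584 4.1248737399794235
offset mm -2.0235192144158893
offset mm -4.90406280805847
offset mm -1.7451703535404026
tall_post [(array([0.726, 0.146, 0.046]), 0.7)]
short_post []
sample_vial [(array([0.675, 0.278, 0.027]), 0.61)]
clamp_end [(array([0.43 , 0.162, 0.035]), 0.61)]
swing [(array([0.57 , 0.132, 0.04 ]), 0.92)]
```

View pics/p6.png

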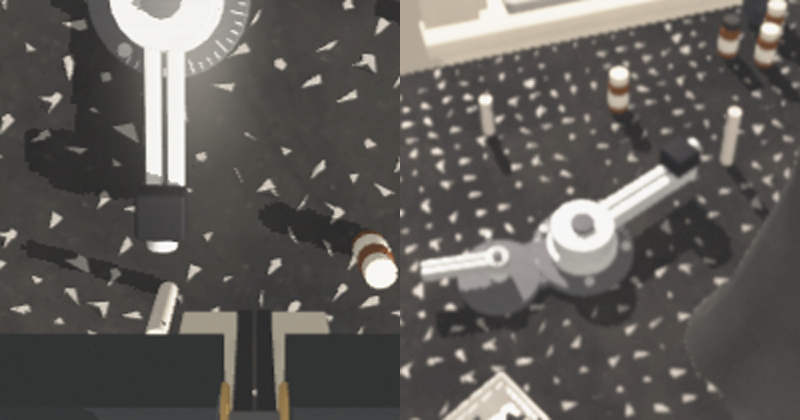

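The last view shows the arm pointing at the post: barrel (162,245), post foot (168,290) in the wrist half. The measured aim offset is about -2 mm, and the posts and vial are unmoved. Next is the clamp lever: I'll move above its -y side and turn the tool along it.

carry_out([
  [0, 0, 8, -30, -8, 0, 1],
  [0, 0, 16, -60, -16, 0, 1],
  [0, 0, 24, -90, -24, 0, 1],
  [0, 0, 32, -120, -32, 0, 1],
  [0, 0, 40, -150, -41, 0, 1],
  [0, 0, 48, -180, -49, 0, 1],
  [0, 0, 56, -200, -55, 0, 1],
  [0, 0, 61.6, -206.5, -58, 0, 1],
  [0, 0, 61.6, -206.5, -58, -40, 1],
  [0, 0, 61.6, -206.5, -58, -90, 1],
  [0, 0, 61.6, -206.5, -58, -140, 1],
  [0, 0, 61.6, -206.5, -58, -190, 1],
  [0, 0, 61.6, -206.5, -58, -230, 1],
  [0, 0, 61.6, -206.5, -58, -240, 1],
  [0, 0, 61.6, -206.5, -58, -240, 1],
])

```text
clock: 14.5
tool_pos: [0.3974, 0.1374, 0.0819]
orientation: [-180.0, 0.0, 159.0]
force: [-0.2, 0.7, 0.2]
opening: 0.0004
```

```bash
python3 - <<'E'
from h import *
o=ctrl.get_obs();w=ctrl.snapshot("wrist");C=ctrl.snapshot("scene");s=wcam(o,w)
print(o["tool_pos"],o["orientation"],o["joint_pos"].round())
for l in("clamp","clamp_end","clamp_pivot","stage"):print(l,[(np.round(d["centre"],4),round(d["confidence"],2)) for d in ctrl.search_frame(w,l)[:2]])
cv2.imwrite("pics/p7.png",np.hstack([cv2.resize(w["pixels"],(400,300)),cv2.resize(C["pixels"][170:320,180:380],(400,300),interpolation=cv2.INTER_CUBIC)]))
import pickle;pickle.dump((o,w),open("w3.pkl","wb"))
E
```

```text
[0.39739866 0.13735709 0.08192758] [-1.79964040e+02  1.97825260e-03  1.59007394e+02] [ 46.   5. -41.   0. -43. -67.]
clamp [(array([0.4472, 0.1427, 0.0321]), 0.54)]
clamp_end [(array([0.4433, 0.1418, 0.0286]), 0.64)]
clamp_pivot [(array([0.4439, 0.1433, 0.0306]), 0.51)]
stage [(array([0.509 , 0.1193, 0.0128]), 0.85)]
```

View pics/p7.png

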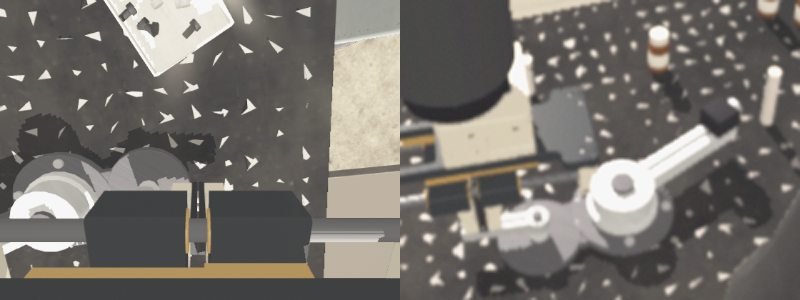

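The fingers are on the camera (-y) side of the lever as planned, and they hide its end at (463,230) in the right half. I'll descend and sweep the lever.

carry_out([
  [0, 0, 0, 0, -2, -20, 1],
  [0, 0, 0, 0, -2, -40, 1],
  [0, 0, 0, 0, -2, -55, 1],
  [0, 0, 0, 0, -2, -55, 1],
])

```text
clock: 15.3
tool_pos: [0.3968, 0.1349, 0.0263]
orientation: [-179.9, -0.0, 159.0]
force: [0.9, 0.4, -0.5]
opening: 0.0007
```

carry_out([
  [0, 0, 0, 2, 6, 0, 1],
  [0, 0, 0, 4, 12, 0, 1],
  [0, 0, 0, 5, 17, 0, 1],
  [0, 0, -5, 5.5, 21.5, 0, 1],
  [0, 0, -10, 6.5, 26, 0, 1],
  [0, 0, -14, 7, 29, 0, 1],
  [0, 0, -19, 8.5, 33, 0, 1],
  [0, 0, -23.5, 10, 37, 0, 1],
  [0, 0, -28, 11.7, 40.5, 0, 1],
  [0, 0, -33, 14, 44, 0, 1],
  [0, 0, -37.5, 16.5, 47.5, 0, 1],
  [0, 0, -42, 19, 50.5, 0, 1],
  [0, 0, -46.5, 22, 53, 0, 1],
  [0, 0, -51, 25.5, 55.5, 0, 1],
  [0, 0, -56, 28.8, 58, 0, 1],
  [0, 0, -60, 32, 60, 0, 1],
  [0, 0, -60, 32, 60, 0, 1],
])

```text
clock: 17.42
tool_pos: [0.4272, 0.1944, 0.0262]
orientation: [-179.8, 0.1, 98.9]
force: [-8.7, 1.2, 6.1]
opening: 0.0004
```

carry_out([
  [0, 0, 0, -12, 0, 0, 1],
  [0, 0, 0, -16, -4, 10, 1],
  [0, 0, 0, -16, -6, 50, 1],
  [0, 0, 0, -16, -6, 100, 1],
  [0, 0, 0, -16, -6, 150, 1],
  [0, 0, 0, -10, -6, 200, 1],
  [0, 0, 0, -5, -6, 250, 1],
  [0, 0, 0, 20, -5, 290, 1],
  [0, 0, 0, 60, 0, 300, 1],
  [0, 0, 0, 110, 0, 300, 1],
  [0, 0, 0, 150, 0, 300, 1],
  [0, 0, 0, 150, 0, 300, 1],
])

```text
clock: 18.92
tool_pos: [0.5806, 0.1947, 0.3256]
orientation: [-179.9, 0.1, 98.9]
force: [-0.5, -0.0, -0.1]
opening: 0.0004
```

```bash
cat > lev.py <<'E'
from h import *
an=lambda v:np.degrees(np.arctan2(v[1],v[0]))
o=ctrl.get_obs();w=ctrl.snapshot("wrist");W=wcam(o,w);C=ctrl.snapshot("scene")
print(o["tool_pos"],o["orientation"])
for n,s,raw in(("w",W,w),("s",C,C)):
    for l,z in(("clamp",.037),("swing",.045)):
        for d in ctrl.outline_of(raw,l)[:1]:
            ys,xs=np.nonzero(d["pixels"]);P=np.array([ray(s,(x,y),z)[:2] for x,y in zip(xs,ys)])
            m=P.mean(0);e,v=np.linalg.eigh(np.cov((P-m).T));t=(P-m)@v[:,1]
            print(n,l,round(d["confidence"],2),len(xs),"mean",m.round(4),"axis deg",round(an(v[:,1])%180,1),"len",np.ptp(t).round(4),"ends",(m+v[:,1]*t.min()).round(4),(m+v[:,1]*t.max()).round(4))
    for l in("clamp_end","clamp_pivot","tall_post","sample_vial","short_post","eye","stage"):
        print(n,l,[(np.round(d["centre"],4).tolist(),round(d["confidence"],2)) for d in ctrl.search_frame(raw,l)[:1]])
E
python3 lev.py
```

```text
[0.58061966 0.19472995 0.32564831] [-1.79916014e+02  6.02313633e-02  9.89005707e+01]
w clamp 0.61 1130 mean [0.4481 0.1766] axis deg 99.3 len 0.0813 ends [0.4542 0.139 ] [0.4411 0.2192]
w swing 0.75 4083 mean [0.5778 0.1382] axis deg 5.0 len 0.1826 ends [0.6879 0.1479] [0.506  0.1318]
w clamp_end [([0.4454, 0.1775, 0.0338], 0.9)]
w clamp_pivot [([0.4458, 0.1778, 0.0351], 0.58)]
w tall_post [([0.4446, 0.1742, 0.0313], 0.59)]
w sample_vial [([0.6773, 0.2769, 0.0405], 0.88)]
w short_post [([0.5315, 0.3273, 0.0429], 0.55)]
w eye [([0.5587, 0.1387, 0.0455], 0.96)]
w stage [([0.5137, 0.1424, 0.0138], 0.65)]
s clamp 0.94 350 mean [0.4456 0.1718] axis deg 99.4 len 0.0847 ends [0.4519 0.134 ] [0.438  0.2175]
s swing 0.93 1800 mean [0.5783 0.1339] axis deg 10.5 len 0.1985 ends [0.6922 0.1551] [0.497  0.1188]
s clamp_end [([0.448, 0.1722, 0.0378], 0.7)]
s clamp_pivot [([0.4476, 0.1698, 0.0375], 0.61)]
s tall_post [([0.725, 0.1495, 0.0443], 0.51)]
s sample_vial [([0.6741, 0.2764, 0.0284], 0.68)]
s short_post [([0.5303, 0.3217, 0.0324], 0.54)]
s eye [([0.5697, 0.1353, 0.0436], 0.73)]
s stage [([0.515, 0.1307, 0.0239], 0.59)]
```

```bash
python3 - <<'E'
from h import *
T=ctrl.snapshot("top");an=lambda v:np.degrees(np.arctan2(v[1],v[0]))
f=lambda x,y,z:ray(T,(230+x/2.79,135+y/2.79),z)[:2]
pin=f(250,447,.034)
for c,z in(((297,464),.037),((292,465),.01)):
    pv=f(*c,z);print(pv,pin,np.hypot(*(pin-pv)),an(pin-pv),"stop lever angle",an(pin-pv)+np.degrees(np.arcsin(10/30)))
pv=f(297,464,.037);e=f(241,560,.037);print("initial lever",an(e-pv),np.hypot(*(e-pv)))
im=cv2.imread("pics/top0.png")[290:345,300:350].astype(int).sum(2)>520
ys,xs=np.nonzero(im);P=np.array([ray(T,(x+300,y+290),.037)[:2] for x,y in zip(xs,ys)])
P=P[np.hypot(*(P-pv).T)<.085];m=P.mean(0);e,v=np.linalg.eigh(np.cov((P-m).T));print(len(P),m,an(v[:,1])%180,an(m-pv))
E
```

```text
[0.45251381 0.14955693] [0.45792965 0.18006466] 0.030984712419608016 79.93352945989155 stop lever angle 99.40475009438224
[0.45226773 0.14978164] [0.45792965 0.18006466] 0.030807764439933397 79.40986090999864 stop lever angle 98.88108154448933
initial lever 158.2954770800357 0.06853200524309565
398 [0.42323652 0.16696998] 158.34685438400646 149.25739516945129
```

Three checks agree that the lever is at its stop. It lies at 99.3–99.4° in two views, the pin geometry predicts a stop at about 99°, and the push met 8.7 N there. The arm is still at 5.0°. Handing in.

```bash
python3 -c "
from plant import ctrl
o=ctrl.get_obs();print(o['clock'],o['force'],abs(o['qvel']).max());print(ctrl.close_job())"
```

```text
19.975 [-0.40661906 -0.12965916 -0.66384958] 0.1180721424744585
the job is handed in; nothing more can be done
None
```

I pushed the detector arm round in two steps until it looked at the tall post, then swept the clamp lever to its stop pin. The fingers stayed closed throughout, and I handed the job in at about 20 s with the gripper lifted clear; no verdict came back.

**Last checks**
- **Aim:** from the wrist camera after the second push, the arm points about 4.9° and the post bears about 4.3°. That is roughly 2 mm off the line, or about 5 mm with the post position from my first fit; the limit is 10 mm. After clamping, the wrist outline gave 5.0°.
- **Clamp:** two views put the lever at 99.3–99.4°. The stop pin's position predicts a stop at about 99°, and the last push met 8.7 N there.
- **Posts and vial:** network positions stayed within about 4–5 mm of the first readings, which is their noise. I saw no sign of disturbance.

**What disagreed**
- **Scene camera aim:** its outline of the arm read 10.5° at the end. I put this down to using one assumed height for the whole outline, and did not confirm it.
- **Stage axis:** the wrist and fixed cameras differed by about 4–5 mm on its position.
- **Lever travel:** I measured only about 59°, against 70° from open to the stop. The lever may not have started fully open.
- **Wrist camera and tall post:** in the final wrist picture the network put the tall post on the clamp lever. I ignored that reading.

I had used all 12 picture views by the time of the clamp push, so the locked state was checked by numbers only.

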